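# Fit the lock nut that goes on the tape spindle

### The job

The roll of tape on the counter spindle has lost its lock nut. Of the three wooden hand nuts lying on the worktop, screw the one that fits onto the upright stud: slip it over the lugs all the way down onto the washer, then give it a quarter turn, either way, so that it is locked under the lugs, and let go. Leave the other two nuts on the worktop.

Things in the scene. Friction and masses are not known exactly. Their poses are not given: they have to be found in the camera images.
- spindle: Tape spindle, fixed on the worktop: a dark steel base 110 mm across and 8 mm thick, a roll of brown kraft tape (81 mm across, 25 mm high) on it, a steel washer (52 mm across) on the roll, and an upright steel stud with two lugs through it all. Origin at the centre of its underside; x along the lugs, z up.
- stud (a point): Seat of the nut: the stud's axis at the washer's top, 35 mm above the worktop. The stud, 18 mm thick, rises 59.5 mm from here to a cone tip. Two lugs stick out along +x and -x: 36 mm across both tips, 8 mm wide, tapered above, 41.5 to 50.5 mm above the seat. A fitting nut passes over them with its slot along x and locks when turned 90 degrees, either way, beneath them.
- nut_a_grip (a point): Hand nut, beech wood, 38 mm tall, loose, lying flat on the worktop: a body 68 mm long (x) with rounded ends and two parallel flats 44 mm apart (facing y), to be gripped across the flats. Its through hole is plain round, 28 mm in diameter, without slots. This point is on its axis, 25 mm above its underside.
- nut_b_grip (a point): Hand nut, beech wood, 38 mm tall, loose, lying flat on the worktop: a body 68 mm long (x) with rounded ends and two parallel flats 44 mm apart (facing y), to be gripped across the flats. Its through hole is a round bore 28 mm in diameter with a slot across it, 48 mm long along x and 16 mm wide. This point is on its axis, 25 mm above its underside.
- nut_c_grip (a point): Hand nut, beech wood, 38 mm tall, loose, lying flat on the worktop: a body 50 mm long (x) with rounded ends and two parallel flats 32.5 mm apart (facing y), to be gripped across the flats. Its through hole is a round bore 20.7 mm in diameter with a slot across it, 35.5 mm long along x and 11.8 mm wide. This point is on its axis, 25 mm above its underside.
Mind the look-alikes: they are no part of the job. What is shaped like the part that bears nut_b_grip but purple is not meant.

How it is judged:
By the outcome, as a careful person would: the job done as asked, in the order asked, and still so for the second after the job is handed in, with the robot touching nothing.
It also fails if it takes over 48 s, if anything falls off the work surface, if the arm or the gripper's body presses on something with over 40 N, if the wrist force passes 120 N, or if a joint passes its speed limit or range.

### The arm

A 6-joint arm with a two-finger parallel gripper is mounted at the origin on a cart in front of the work surface, level with it; the furniture and walls round the work are solid. World frame = base frame: x ahead of the robot, y to its left, z up, the work surface at z = 0. Lengths are in m, angles in rad, forces in N, time in s.
With the tool pointing down it reaches from about 0.375 to 0.9 m from the base axis. Payload 3.1 kg.
Tool frame: the origin (TCP) lies at the very end of the fingers, on their centre line; the grasp point (between the pads) lies 19 mm behind it; z points along the fingers, y is the direction in which the jaws open and shut (so a half turn about z gives the same grasp; the last joint's range is limited). The gripper opens to 87 mm and grips with 3 to 60 N. Pads are 19 mm wide; open, the fingers measure 117 mm over their backs; the gripper's body (75 mm by 190 mm) begins 51 mm behind the grasp point.
Start: joints at [1.129, 0.527, 1.433, -0, 1.181, -0.178], TCP at [0.162, 0.604, 0.223] pointing down, gripper open.
Joint ranges: [-3.08, 3.08], [-0.75, 2.2], [0.22, 2.44], [-1.43, 4.57], [0, 2.65], [-2.85, 2.85]. Speed limits (rad/s): [2.79, 2.79, 3.14, 3.14, 3.14, 3.14].

### API

Orientations are given as a unit quaternion [x, y, z, w].
In Python, from rig import robot gives the robot as it stands. The module is installed in compiled form; this text tells all that it offers.
- The arm moves only by the tool carry_out, never from a script. Its argument "series" is a list of rows, each a list of 7 numbers: the shift along the tool's x, y, z in mm, then the turn, a rotation vector about the tool's x, y, z in degrees, then the gripper command: -1 is shut, 1 is fully open, values between are in proportion. In form: [[tx, ty, tz, rx, ry, rz, claw], ...]. A call has 1 to 8 rows; each row is the pose to reach, as a shift and turn from the pose measured when the call began, along the tool's axes at that moment; what a row does not reach only later rows make up. A row lasts 1/8 s, in which the tool goes at most 62.5 mm and 10.7 degrees, less where a joint would pass 70% of its speed; a pose out of reach is approached as far as the arm can. A call with a gripper value outside its range is refused whole. The fingers move at their own pace and stop on an object; "force" is the grip in N (left out, the last holds). Time passes only in rows, so rows that repeat a pose let the fingers close. It gives the time, the measured TCP pose, the force and the opening at its end, in the units of the state.
- robot.get_obs(): the state, without advancing time (a new reading comes with each control period).
- robot.camera(name): name is "side" or "top"; returns a dict with "pixels" (400x640x3 uint8, red, green, blue), "fx", "fy", "cx", "cy" (pixels), "position" and "attitude" of the camera in the world. Camera axes: x right, y down, z forward; pixel columns grow to the right and rows downward; lengths in m; the calibration is good to about 2 mm. A picture is of the moment at which its call begins. There is no depth.
- robot.hand_in(): hands the job in, once; it reports no verdict.
The state is a dict: "time": time; "q": joint angles; "joint_velocities": joint speeds; "joint_torque": joint torques, N m; "position": TCP position; "tool_rot": TCP orientation; "ft_force": force on the tool from outside, world axes, zero at the start; "moment": the same for the moment, N m; "grip_width": finger opening in m.
Only numpy, scipy, OpenCV 4.12 (cv2) and the standard library are available. Lean on these libraries where they do the work, as an engineer would, in place of code of your own. Each camera call takes 0.05 s, during which the arm holds its last target.

## Working session

There is one attempt and no reset: what is moved stays moved. The work goes in short steps, Python scripts to look and compute and a tool call to move; the robot and the scene stay as the last step left them, time stands still between calls to the robot, and variables do not carry over. Pictures are saved under pics/ and viewed, and the job is handed in when it is done.

Besides the shell and the picture viewer there is one more tool, called after "Call:" by a JSON object that holds its "method" and its "body". carry_out: Moves the arm, as the interface text tells. Its arguments: {"type":"object","properties":{"series":{"type":"array"},"force":{"type":"number"}},"required":["series"]}

```bash
mkdir -p pics; python3 - <<'E'
from rig import robot
import cv2
for n in ("top","side"):
    c=robot.camera(n); cv2.imwrite(f"pics/{n}0.png",c["pixels"][:,:,::-1])
    print(n,[c[k] for k in("fx","fy","cx","cy","position","attitude")])
print(robot.get_obs())
E
```

```text
top [484.06087636439634, 484.06087636439634, 315.12368093298204, 204.08338547162006, array([0.30774957, 0.43718635, 1.08758956]), array([ 0.71273147, -0.69430541,  0.07678838, -0.06369777])]
side [482.48157035500964, 482.48157035500964, 316.6732427451659, 204.28589953920084, array([ 0.51720373, -0.39722233,  0.52096474]), array([ 0.8598953 ,  0.0015356 ,  0.00446546, -0.5104486 ])]
{'time': 0.1, 'q': array([ 1.12949191e+00,  5.28396870e-01,  1.43380440e+00, -1.31502702e-06,
        1.18138216e+00, -1.78510960e-01]), 'joint_velocities': array([ 6.53496312e-05, -3.16239983e-03, -2.51792798e-03,  6.83293718e-04,
       -1.74000195e-04,  5.56673440e-04]), 'joint_torque': array([-4.49336994e-04, -4.40987384e+01, -1.77150679e+01,  6.34698104e-02,
        5.34866110e-02, -5.47153797e-05]), 'position': array([0.16204878, 0.60293083, 0.22164533]), 'tool_rot': array([ 1.31018643e-01,  9.91379405e-01, -9.48152451e-04, -3.02984350e-04]), 'ft_force': array([ 0.6533205 , -0.11523711, -0.31049401]), 'moment': array([0.04396801, 0.00558155, 0.01992923]), 'grip_width': 0.08738993229902492}
```

View pics/top0.png

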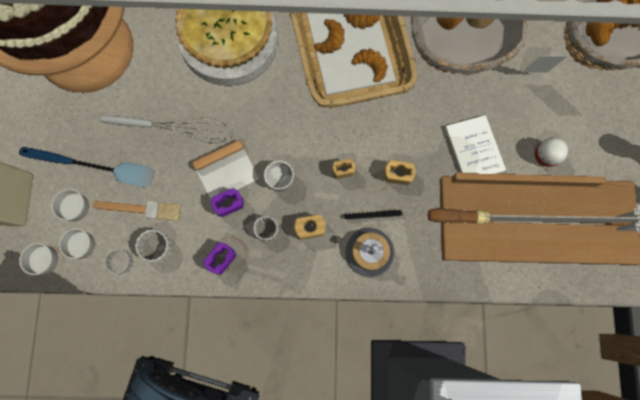

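View pics/side0.png

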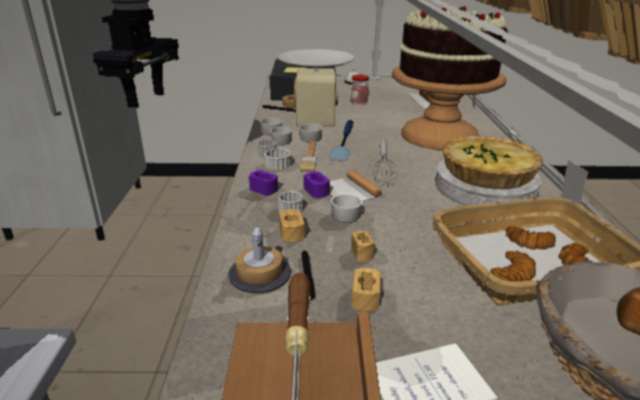

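```bash
cat > h.py <<'E'
import numpy as np,cv2
from scipy.spatial.transform import Rotation as R
from rig import robot
def cam(n): return robot.camera(n)
def ray(c,u,v,z):
    d=R.from_quat(c["attitude"]).apply([(u-c["cx"])/c["fx"],(v-c["cy"])/c["fy"],1.])
    p=np.array(c["position"]); return p+d*(z-p[2])/d[2]
def proj(c,P):
    q=R.from_quat(c["attitude"]).inv().apply(np.array(P)-c["position"])
    return np.array([c["cx"]+c["fx"]*q[...,0]/q[...,2],c["cy"]+c["fy"]*q[...,1]/q[...,2]]).T
def crop(c,u0,v0,w,h,s,fn):
    im=c["pixels"][v0:v0+h,u0:u0+w,::-1]
    cv2.imwrite(fn,cv2.resize(im,None,fx=s,fy=s,interpolation=cv2.INTER_CUBIC))
E
python3 - <<'E'
from h import *
c=cam("top"); crop(c,330,140,100,70,8,"pics/t1.png"); crop(c,320,210,100,75,8,"pics/t2.png")
for u,v,z in((401,172,.038),(371,250,.035),(344,168,.038),(310,226,.038)): print(ray(c,u,v,z))
c=cam("side"); crop(c,210,200,200,120,4,"pics/s1.png")
E
```

```text
[0.59881726 0.22873767 0.038     ]
[0.42156385 0.29580062 0.035     ]
[0.60429055 0.35729647 0.038     ]
[0.47038666 0.43028131 0.038     ]
```

View pics/t1.png

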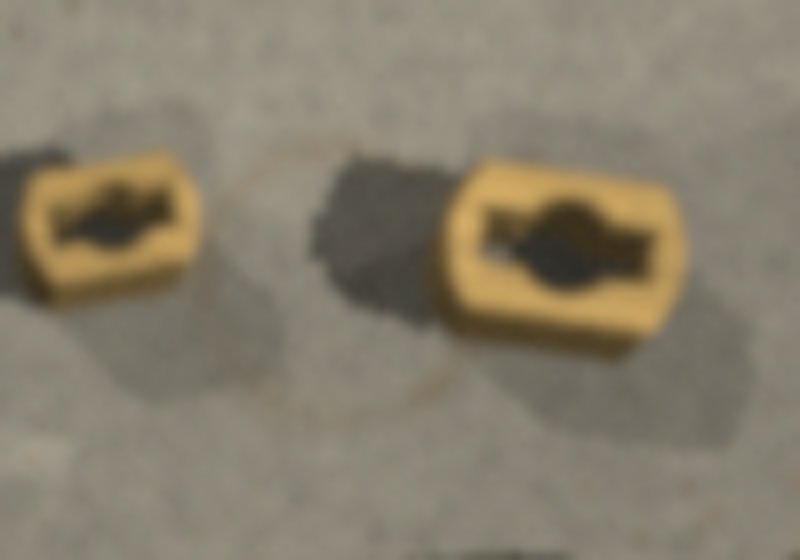

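View pics/t2.png

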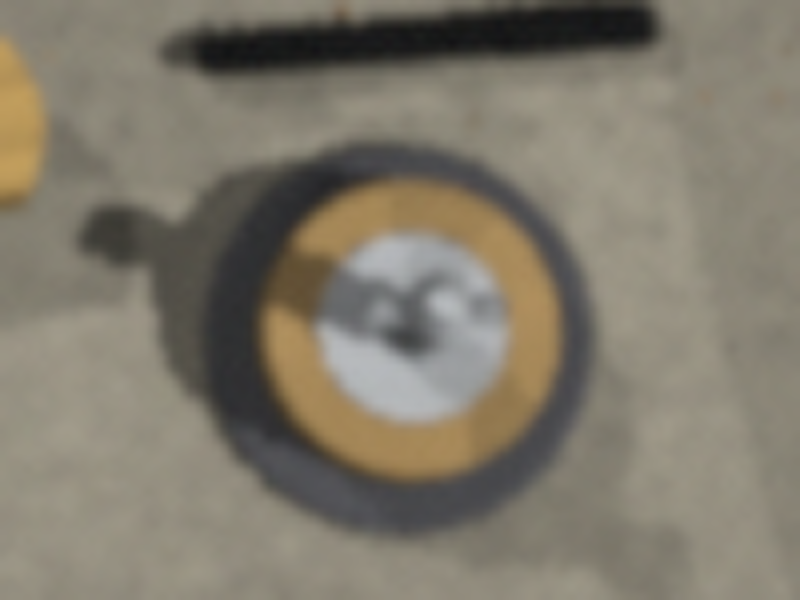

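View pics/s1.png

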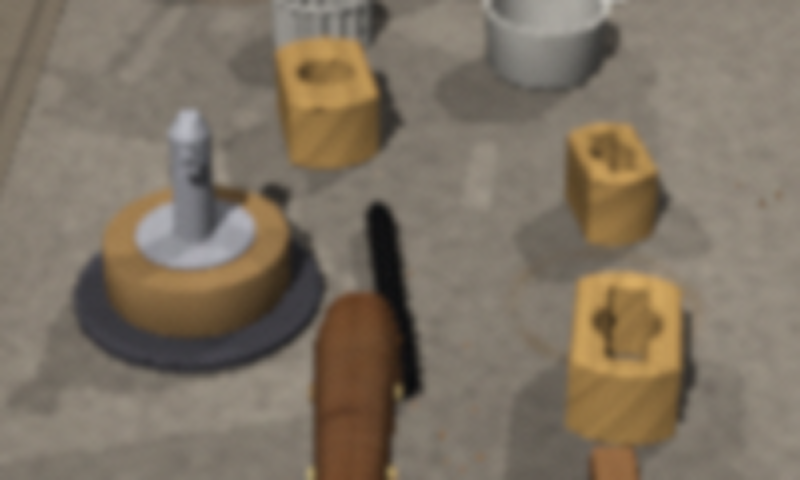

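```bash
python3 - <<'E'
from h import *
c=cam("top"); 
for u,v,z in((413,328,.035),(411,330,.033),(400,340,.008)): print(ray(c,320+u/8,210+v/8,z))
S=ray(c,320+413/8,210+328/8,.035)
print("tip",(proj(c,S+[0,0,.0595])-[320,210])*8, "lugmid",(proj(c,S+[0,0,.0505])-[320,210])*8)
crop(c,350,230,45,40,16,"pics/t3.png")
s=cam("side"); crop(s,240,215,45,60,12,"pics/s3.png")
print("side",(proj(s,S+np.array([[0,0,0],[0,0,.0415],[0,0,.0505],[0,0,.0595]]))-[240,215])*12)
for a in range(0,180,20):
  d=.018*np.array([np.cos(np.radians(a)),np.sin(np.radians(a)),0])
  for k in (1,-1): print(a,k,(proj(c,S+k*d+[0,0,.046])-[350,230])*16,(proj(s,S+k*d+[0,0,.046])-[240,215])*12)
E
```

```text
[0.41941548 0.29443129 0.035     ]
[0.41906645 0.29470714 0.033     ]
[0.41882736 0.29440809 0.008     ]
tip [444.27221555 304.34284925] lugmid [439.30935424 308.09720934]
side [[205.37415318 524.58392772]
 [190.75315361 283.01432511]
 [187.48826658 229.07153838]
 [184.18867222 174.55531362]]
0 1 [393.68876483 162.7285601 ] [316.71859898 256.98023471]
0 -1 [393.75306841 438.04090406] [ 61.497073  255.2476211]
20 1 [346.79105333 169.72457954] [312.95547685 233.64987136]
20 -1 [440.95328624 430.91442967] [ 63.61412709 278.88306469]
40 1 [305.49250019 192.38920943] [294.48749673 213.28112743]
40 -1 [482.39460095 407.95292713] [ 81.08833812 300.03409915]
60 1 [274.74947075 228.03993814] [263.70430619 198.19501747]
60 -1 [513.05384907 371.97781979] [111.99520335 316.01383012]
80 1 [258.28422427 272.43294486] [224.29138804 190.06082207]
80 -1 [529.24797547 327.3847076 ] [152.59171268 324.73477586]
100 1 [258.12949845 320.24875572] [180.80136789 189.76254149]
100 -1 [529.07110162 279.58669386] [197.77139439 325.03820352]
120 1 [274.36159623 365.71736303] [138.19671145 197.33525251]
120 -1 [512.60208151 234.34545927] [241.78081912 316.88662949]
140 1 [305.06418151 403.31524396] [101.37830313 211.96130161]
140 -1 [481.86810998 197.07813876] [279.06170424 301.36874986]
160 1 [346.53981376 428.4499071 ] [ 74.70244385 232.02659324]
160 -1 [440.58131581 172.22255116] [305.04167116 280.51602062]
```

View pics/t3.png

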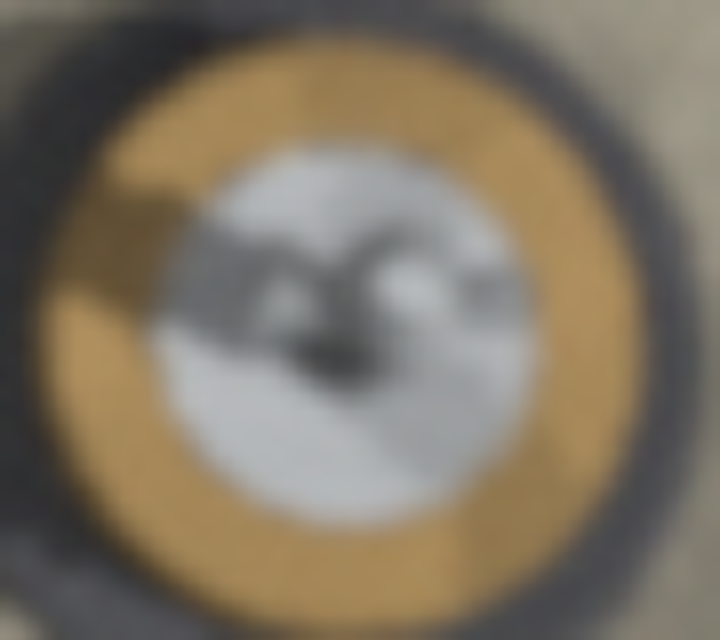

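View pics/s3.png

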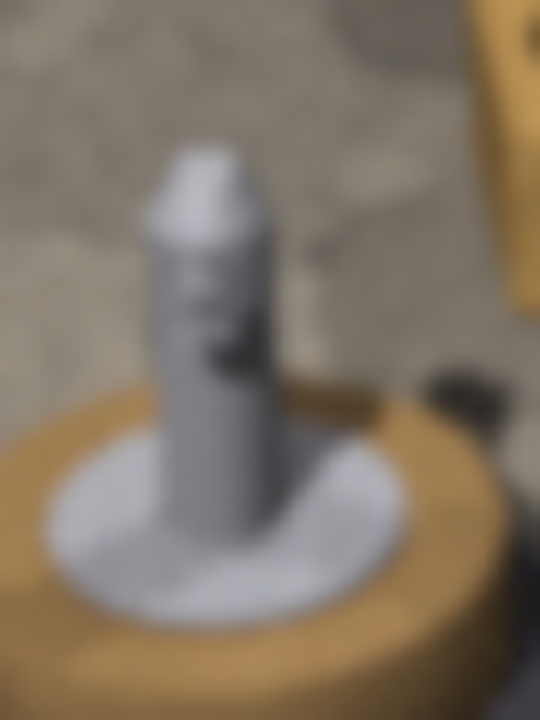

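```bash
python3 - <<'E'
from h import *
c=cam("top"); s=cam("side")
a=[ray(c,330+u/8,140+v/8,.038) for u,v in((487,160),(672,185),(455,318),(650,333),(442,245),(688,258),(567,247))]
a=np.array(a);print(a)
for i,j in((0,1),(2,3),(4,5)): print(np.degrees(np.arctan2(*(a[j]-a[i])[[1,0]])), np.linalg.norm(a[j]-a[i]))
def enh(c,u,v,w,h,k,fn):
    im=c["pixels"][v:v+h,u:u+w,::-1].astype(float)
    im=cv2.resize(im,None,fx=k,fy=k,interpolation=cv2.INTER_CUBIC)
    im=np.clip((im-40)*1.4,0,255); cv2.imwrite(fn,im)
enh(s,245,222,32,30,20,"pics/s4.png"); enh(s,340,260,50,55,12,"pics/s5.png");enh(c,358,236,30,24,24,"pics/t4.png")
P=np.array([.598,.2275,.038]); print((proj(s,P)-[340,260])*12)
E
```

```text
[[0.62621027 0.25140777 0.038     ]
 [0.6204565  0.19901037 0.038     ]
 [0.57989055 0.26072316 0.038     ]
 [0.57716897 0.20591132 0.038     ]
 [0.60095889 0.26428008 0.038     ]
 [0.59924524 0.19483683 0.038     ]
 [0.60143021 0.22899121 0.038     ]]
-96.26656140196276 0.05271236352069901
-92.84258247222077 0.05487936626566751
-91.41359538527662 0.06946439125405662
[277.60629599 261.91897654][ WARN:0@1.907] global loadsave.cpp:1063 imwrite_ Unsupported depth image for selected encoder is fallbacked to CV_8U.
```

View pics/s4.png

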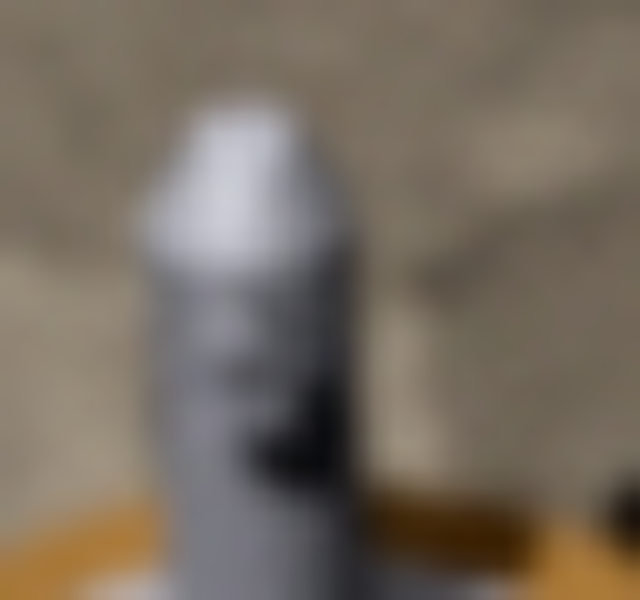

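View pics/s5.png

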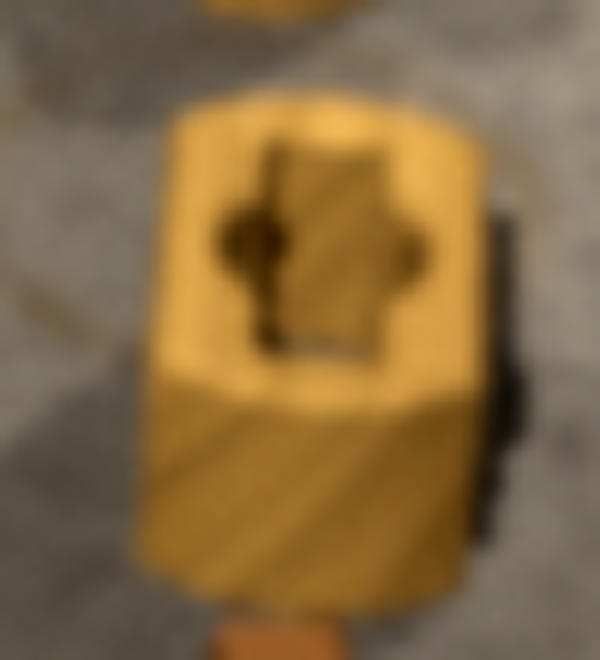

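View pics/t4.png

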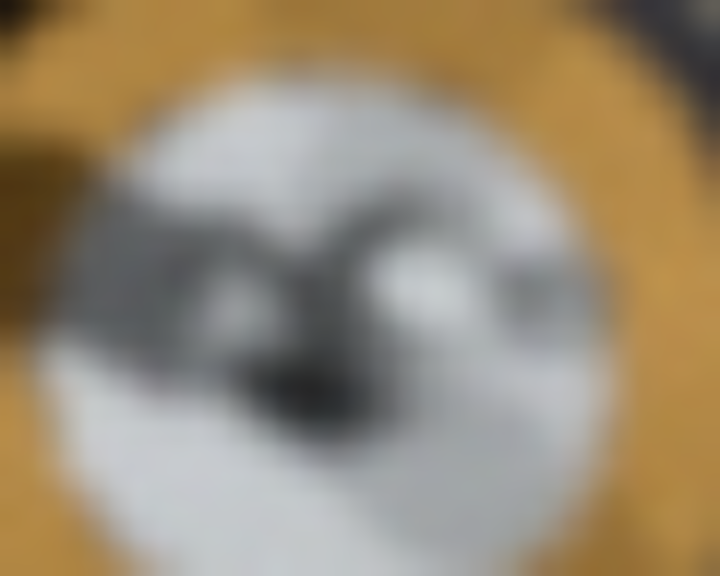

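```bash
python3 - <<'E'
from h import *
s=cam("side");c=cam("top")
a=np.array([ray(s,340+u/12,260+v/12,.038) for u,v in((172,125),(156,370),(487,150),(485,388),(268,150),(262,345),(388,150),(376,355),(322,240))])
print(a)
for i,j in((0,1),(2,3),(4,5),(6,7)): print(np.degrees(np.arctan2(*(a[j]-a[i])[[1,0]])))
b=np.array([ray(s,240+228/12,215+525/12,.035)]);print("washer side",b)
E
```

```text
[[0.58592287 0.25816293 0.038     ]
 [0.58003577 0.2044407  0.038     ]
 [0.62923822 0.252839   0.038     ]
 [0.62286167 0.20115206 0.038     ]
 [0.59883262 0.25251954 0.038     ]
 [0.59440365 0.20976666 0.038     ]
 [0.61548885 0.25269454 0.038     ]
 [0.60927289 0.20782745 0.038     ]
 [0.60443897 0.23235505 0.038     ]]
-96.25374985840449
-97.0329692059404
-95.9144450118944
-97.88763790073023
washer side [[0.42270003 0.29436393 0.035     ]]
```

```bash
cat >> h.py <<'E'
def go(p,jaw):
    """shift mm, rotvec deg to TCP p, tool down, jaw angle deg"""
    o=robot.get_obs(); R0=R.from_quat(o["tool_rot"])
    j=np.radians(jaw); y=np.array([np.cos(j),np.sin(j),0]); z=np.array([0,0,-1.]); x=np.cross(y,z)
    R1=R.from_matrix(np.array([x,y,z]).T)
    Y=R0.as_matrix()[:,1]
    print("t",o["time"],"pos",o["position"].round(4),"jaw",np.degrees(np.arctan2(Y[1],Y[0])).round(2),"w",round(o["grip_width"],4),"F",o["ft_force"].round(1),"q",o["q"].round(2))
    print("shift",(R0.inv().apply(np.array(p)-o["position"])*1000).round(1),"rot",(R0.inv()*R1).as_rotvec(degrees=True).round(2))
E
python3 -c "
from h import *
go([.602,.2295,.16],-5.5)"
```

```text
t 0.5 pos [0.1623 0.6035 0.2225] jaw 74.94 w 0.0874 F [ 0.2  0.9 -0.1] q [ 1.13  0.53  1.43  0.    1.18 -0.18]
shift [-521.8 -246.9   62.5] rot [-0.    0.   80.44]
```

Call:
{"method": "carry_out", "body": {"series": [[-261,-123,20,0,0,80.4,1],[-261,-123,20,0,0,80.4,1],[-261,-123,20,0,0,80.4,1],[-261,-123,20,0,0,80.4,1],[-521.8,-246.9,62.5,0,0,80.4,1],[-521.8,-246.9,62.5,0,0,80.4,1],[-521.8,-246.9,62.5,0,0,80.4,1],[-521.8,-246.9,62.5,0,0,80.4,1]]}}

```text
time: 1.5
position: [0.5427, 0.2802, 0.1711]
tool_rot: [0.741, 0.671, 0.0, 0.0]
ft_force: [1.5, 0.8, 0.1]
grip_width: 0.0867
```

```bash
python3 -c "
from h import *
go([.602,.2295,.12],-5.5)"
```

```text
t 1.5 pos [0.5427 0.2802 0.1711] jaw -5.67 w 0.0867 F [1.5 0.8 0.1] q [0.29 0.57 1.52 0.   1.05 0.39]
shift [-44.6  64.   51.1] rot [ 0.04 -0.02 -0.17]
```

Call:
{"method": "carry_out", "body": {"series": [[-44.6,64,51,0,0,-0.2,1],[-44.6,64,51,0,0,-0.2,1],[-44.6,64,51,0,0,-0.2,1],[-44.6,64,51,0,0,-0.2,1]]}}

```text
time: 2.0
position: [0.6008, 0.2307, 0.1204]
tool_rot: [0.74, 0.673, 0.0, -0.0]
ft_force: [0.1, 0.7, 0.3]
grip_width: 0.087
```

```bash
python3 -c "
from h import *
go([.602,.2295,.007],-5.5)
c=cam('top');crop(c,340,110,120,90,6,'pics/a.png');c=cam('side');crop(c,300,180,130,130,5,'pics/b.png')"
```

```text
t 2.0 pos [0.6008 0.2307 0.1204] jaw -5.42 w 0.087 F [0.1 0.7 0.3] q [0.19 0.67 1.47 0.   1.   0.29]
shift [ -1.2   1.4 113.4] rot [-0.02 -0.05  0.08]
```

View pics/b.png

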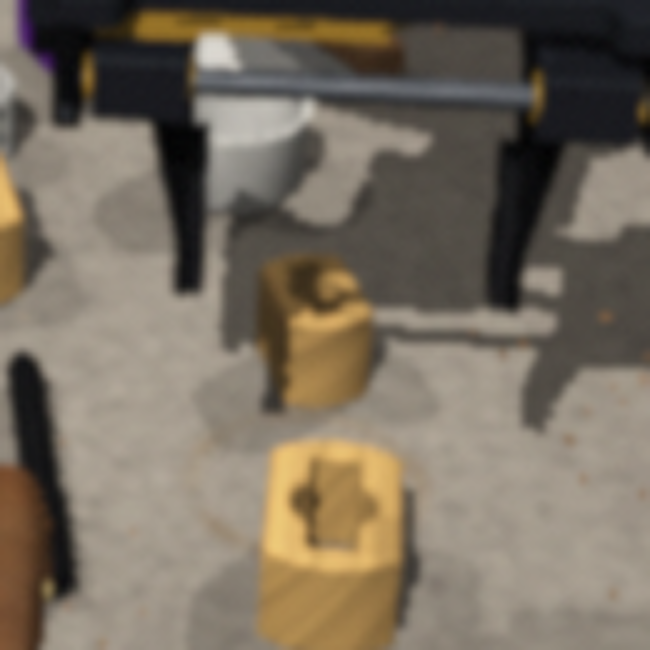

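View pics/a.png

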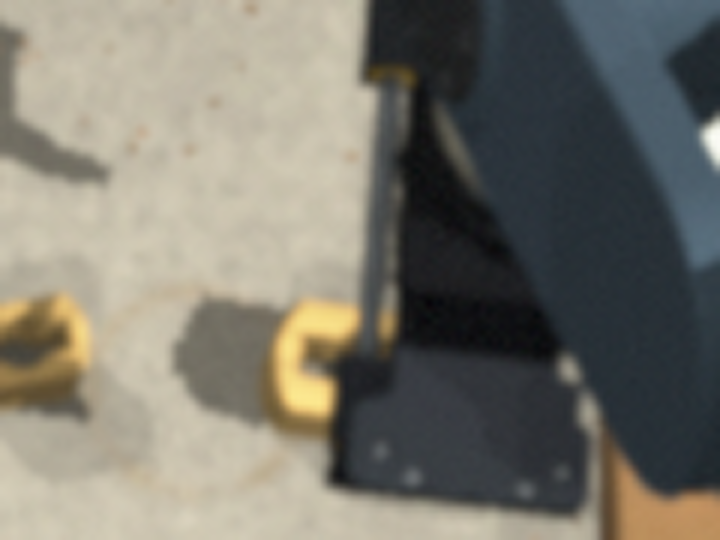

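```bash
python3 -c "
from h import *
s=cam('side');P=np.array([.6008,.2307,.1204]);print(proj(s,P),ray(s,369.4,239,.1204))"
```

```text
[367.72992215 237.72844518] [0.60302431 0.22711251 0.1204    ]
```

Call:
{"method": "carry_out", "body": {"series": [[-1.2,1.4,60,0,0,0,1],[-1.2,1.4,95,0,0,0,1],[-1.2,1.4,113,0,0,0,1],[-1.2,1.4,113,0,0,0,1],[-1.2,1.4,113,0,0,0,1]]}}

```text
time: 2.78
position: [0.6039, 0.2305, 0.0099]
tool_rot: [0.739, 0.674, 0.002, 0.001]
ft_force: [0.8, 0.7, 0.7]
grip_width: 0.0871
```

Call:
{"method": "carry_out", "body": {"series": [[0,0,0,0,0,0,-1],[0,0,0,0,0,0,-1],[0,0,0,0,0,0,-1],[0,0,0,0,0,0,-1],[0,0,0,0,0,0,-1],[0,0,0,0,0,0,-1]], "force": 25}}

```text
time: 3.52
position: [0.6036, 0.2304, 0.0098]
tool_rot: [0.739, 0.674, 0.002, 0.001]
ft_force: [-0.5, 0.2, 0.9]
grip_width: 0.044
```

```bash
python3 -c "
from h import *
go([.602,.2295,.15],-5.5)
c=cam('side');crop(c,300,180,130,130,5,'pics/c.png')"
```

```text
t 3.525 pos [0.6036 0.2304 0.0098] jaw -5.32 w 0.044 F [-0.5  0.2  0.9] q [0.19 0.83 1.51 0.   0.79 0.28]
shift [  -0.8   -0.9 -140.2] rot [ 0.23 -0.1   0.18]
```

View pics/c.png

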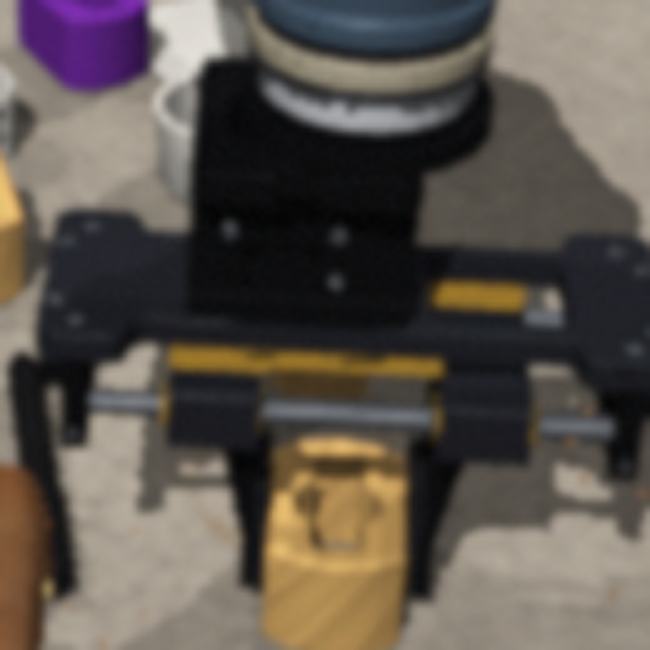

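Call:
{"method": "carry_out", "body": {"series": [[-0.8,-0.9,-40,0.2,0,0,-1],[-0.8,-0.9,-90,0.2,0,0,-1],[-0.8,-0.9,-140,0.2,0,0,-1],[-0.8,-0.9,-140,0.2,0,0,-1],[-0.8,-0.9,-140,0.2,0,0,-1]]}}

```text
time: 4.2
position: [0.6011, 0.2293, 0.149]
tool_rot: [0.739, 0.674, 0.0, -0.001]
ft_force: [0.2, 0.5, -1.9]
grip_width: 0.044
```

```bash
python3 -c "
from h import *
go([.4205,.2945,.15],1.5)"
```

```text
t 4.2 pos [0.6011 0.2293 0.149 ] jaw -5.31 w 0.044 F [ 0.2  0.5 -1.9] q [0.19 0.64 1.45 0.   1.06 0.28]
shift [  48.2 -185.9   -0.7] rot [-0.07 -0.07 -6.81]
```

Call:
{"method": "carry_out", "body": {"series": [[12,-46,0,0,0,-6.8,-1],[24,-93,0,0,0,-6.8,-1],[36,-139,0,0,0,-6.8,-1],[44,-170,0,0,0,-6.8,-1],[48.2,-185.9,-0.7,0,0,-6.8,-1],[48.2,-185.9,-0.7,0,0,-6.8,-1],[48.2,-185.9,-0.7,0,0,-6.8,-1],[48.2,-185.9,-0.7,0,0,-6.8,-1]]}}

```text
time: 5.2
position: [0.422, 0.2943, 0.1499]
tool_rot: [0.698, 0.716, 0.001, -0.001]
ft_force: [0.3, 0.5, -0.8]
grip_width: 0.0437
```

```bash
python3 -c "
from h import *
go([.4205,.2945,.15],1.5)
c=cam('side');crop(c,200,120,120,150,4,'pics/d.png');c=cam('top');crop(c,310,200,120,90,6,'pics/e.png')"
```

```text
t 5.2 pos [0.422  0.2943 0.1499] jaw 1.42 w 0.0437 F [ 0.3  0.5 -0.8] q [0.39 0.49 1.78 0.   0.87 0.36]
shift [ 0.2 -1.5 -0.1] rot [-0.   -0.09 -0.08]
```

View pics/d.png

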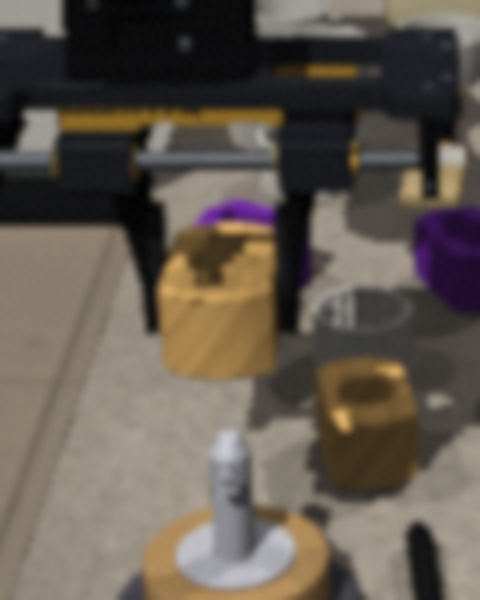

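View pics/e.png

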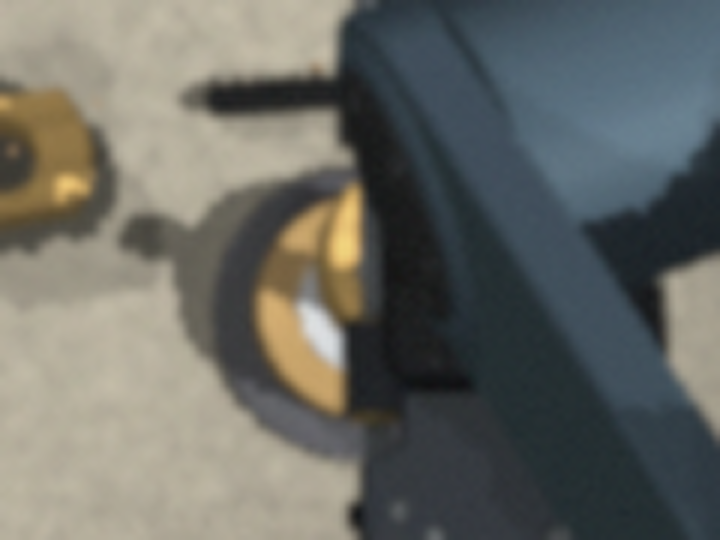

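```bash
python3 -c "
from h import *
s=cam('side')
for P in([.422,.2943,.14],[.422,.2603,.14],[.422,.2603,.178],[.4205,.2945,.035],[.4205,.2945,.0945]):print((proj(s,np.array(P))-[200,120])*4)
crop(s,215,160,80,60,10,'pics/d2.png')"
```

```text
[221.9430899  343.47662334]
[212.48486161 385.1224471 ]
[207.15677148 299.40411556]
[230.97025026 554.78624474]
[223.99727684 438.11703537]
```

View pics/d2.png

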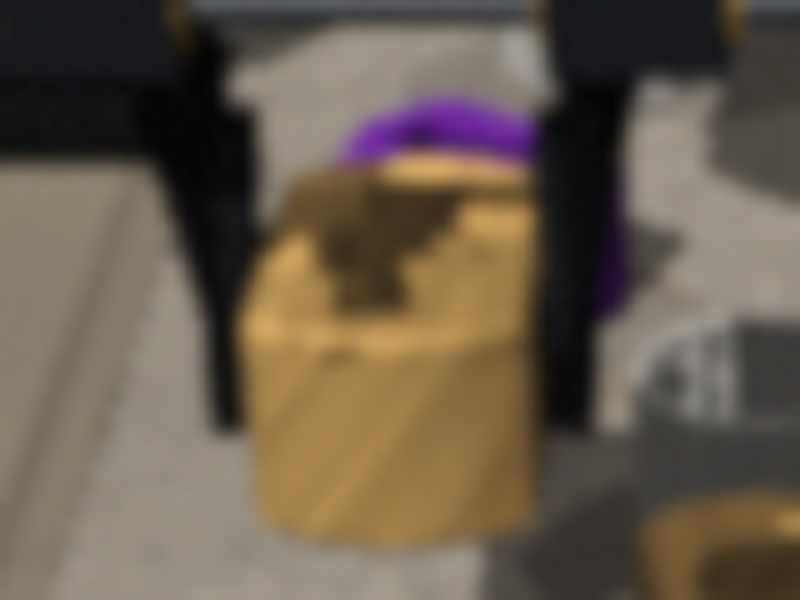

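Call:
{"method": "carry_out", "body": {"series": [[0.2,-1.5,15,0,0,0,-1],[0.2,-1.5,30,0,0,0,-1],[0.2,-1.5,40,0,0,0,-1],[0.2,-1.5,50,0,0,0,-1],[0.2,-1.5,50,0,0,0,-1]]}}

```text
time: 5.98
position: [0.4192, 0.2943, 0.0991]
tool_rot: [0.698, 0.716, -0.001, -0.001]
ft_force: [-0.5, -0.6, -1.2]
grip_width: 0.044
```

```bash
python3 -c "
from h import *
go([.4205,.2945,.055],1.5)
c=cam('side');crop(c,215,160,80,110,7,'pics/f.png')"
```

```text
t 5.975 pos [0.4192 0.2943 0.0991] jaw 1.43 w 0.044 F [-0.5 -0.6 -1.2] q [0.39 0.57 1.82 0.   0.75 0.37]
shift [ 0.2  1.4 44.1] rot [-0.14 -0.04 -0.07]
```

View pics/f.png

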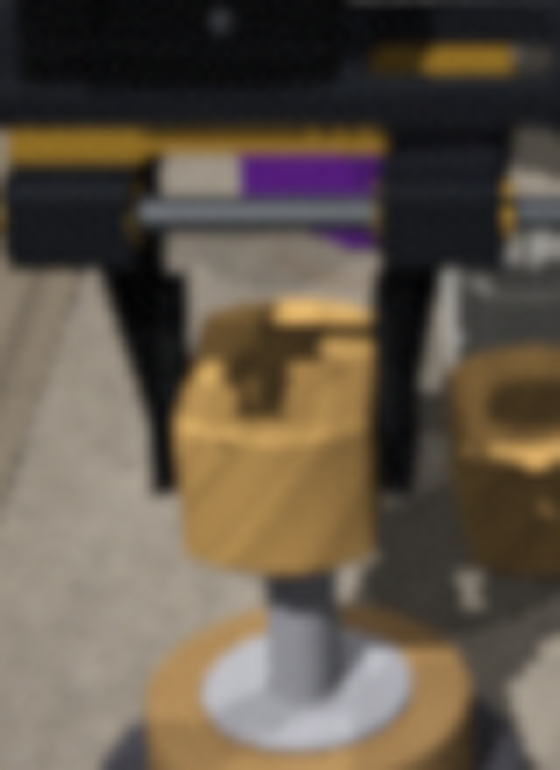

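Call:
{"method": "carry_out", "body": {"series": [[0.2,1.4,5,0,0,0,-1],[0.2,1.4,12,0,0,0,-1],[0.2,1.4,18,0,0,0,-1],[0.2,1.4,24,0,0,0,-1],[0.2,1.4,24,0,0,0,-1]]}}

```text
time: 6.65
position: [0.4205, 0.2945, 0.075]
tool_rot: [0.698, 0.716, -0.001, -0.001]
ft_force: [-0.3, 0.5, -1.1]
grip_width: 0.0438
```

```bash
python3 -c "
from h import *
go([.4205,.2945,.047],1.5)"
```

```text
t 6.65 pos [0.4205 0.2945 0.075 ] jaw 1.43 w 0.0438 F [-0.3  0.5 -1.1] q [0.39 0.61 1.83 0.   0.7  0.37]
shift [-0.1  0.1 28. ] rot [-0.15 -0.04 -0.07]
```

Past the lugs' top without contact; on down to the washer.

Call:
{"method": "carry_out", "body": {"series": [[0,0,8,0,0,0,-1],[0,0,16,0,0,0,-1],[0,0,22,0,0,0,-1],[0,0,27,0,0,0,-1],[0,0,28,0,0,0,-1],[0,0,28,0,0,0,-1]]}}

```text
time: 7.4
position: [0.4205, 0.2946, 0.047]
tool_rot: [0.698, 0.716, -0.001, -0.001]
ft_force: [0.0, -0.4, -1.1]
grip_width: 0.0438
```

Call:
{"method": "carry_out", "body": {"series": [[0,0,1,0,0,0,-1],[0,0,2,0,0,0,-1],[0,0,2.5,0,0,0,-1],[0,0,2.5,0,0,0,-1]]}}

```text
time: 7.9
position: [0.4206, 0.2946, 0.0448]
tool_rot: [0.698, 0.716, -0.001, -0.001]
ft_force: [-0.5, 0.5, 3.8]
grip_width: 0.0438
```

```bash
python3 -c "
from h import *
go([.4205,.2945,.0445],1.5)
c=cam('side');crop(c,215,180,80,110,7,'pics/g.png')"
```

```text
t 7.9 pos [0.4206 0.2946 0.0448] jaw 1.44 w 0.0438 F [-0.5  0.5  3.8] q [0.39 0.67 1.85 0.   0.63 0.37]
shift [-0.1 -0.1  0.3] rot [-0.13 -0.05 -0.06]
```

View pics/g.png

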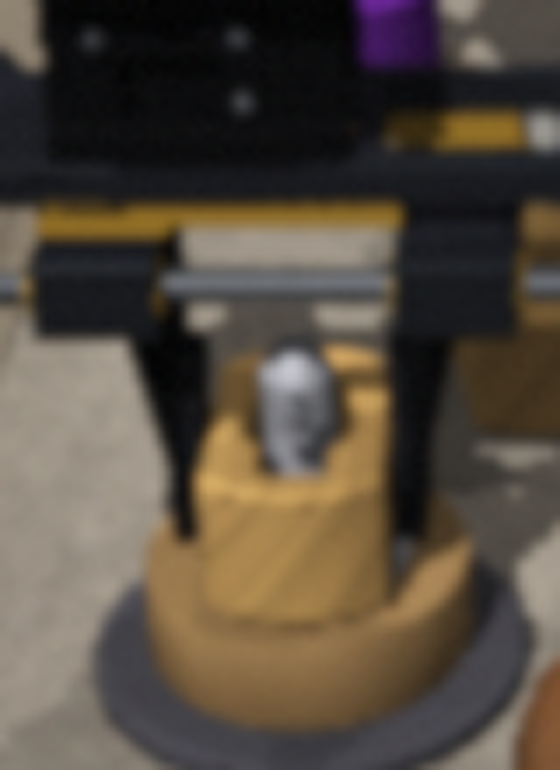

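Call:
{"method": "carry_out", "body": {"series": [[0,0,-0.3,0,0,-9,-1],[0,0,-0.3,0,0,-18,-1],[0,0,-0.3,0,0,-27,-1],[0,0,-0.3,0,0,-36,-1],[0,0,-0.3,0,0,-45,-1],[0,0,-0.3,0,0,-45,-1]]}}

```text
time: 8.7
position: [0.4205, 0.2946, 0.0449]
tool_rot: [0.372, 0.928, -0.0, -0.001]
ft_force: [0.6, 0.4, -0.5]
grip_width: 0.0439
```

```bash
python3 -c "
from h import *
go([.4205,.2945,.0447],91.5)"
```

```text
t 8.7 pos [0.4205 0.2946 0.0449] jaw 46.33 w 0.0439 F [ 0.6  0.4 -0.5] q [ 0.39  0.67  1.85  0.    0.63 -0.42]
shift [-0.1 -0.1  0.2] rot [-2.000e-02 -1.500e-01 -4.517e+01]
```

Call:
{"method": "carry_out", "body": {"series": [[0,0,0,0,0,-9,-1],[0,0,0,0,0,-18,-1],[0,0,0.2,0,0,-27,-1],[0,0,0.2,0,0,-36,-1],[0,0,0.4,0,0,-45.2,-1],[0,0,0.4,0,0,-45.2,-1],[0,0,0.4,0,0,-45.2,-1]]}}

```text
time: 9.57
position: [0.4212, 0.2949, 0.0448]
tool_rot: [-0.011, 1.0, 0.001, -0.0]
ft_force: [0.8, 0.1, 1.8]
grip_width: 0.0438
```

```bash
python3 -c "
from h import *
go([.4205,.2945,.0447],91.5)
c=cam('side');crop(c,200,180,110,110,7,'pics/i.png');c=cam('top');crop(c,320,210,100,75,8,'pics/j.png')"
```

```text
t 9.575 pos [0.4212 0.2949 0.0448] jaw 91.32 w 0.0438 F [0.8 0.1 1.8] q [ 0.39  0.67  1.85  0.    0.62 -1.2 ]
shift [ 0.8 -0.4  0.1] rot [ 0.09 -0.05 -0.18]
```

View pics/i.png

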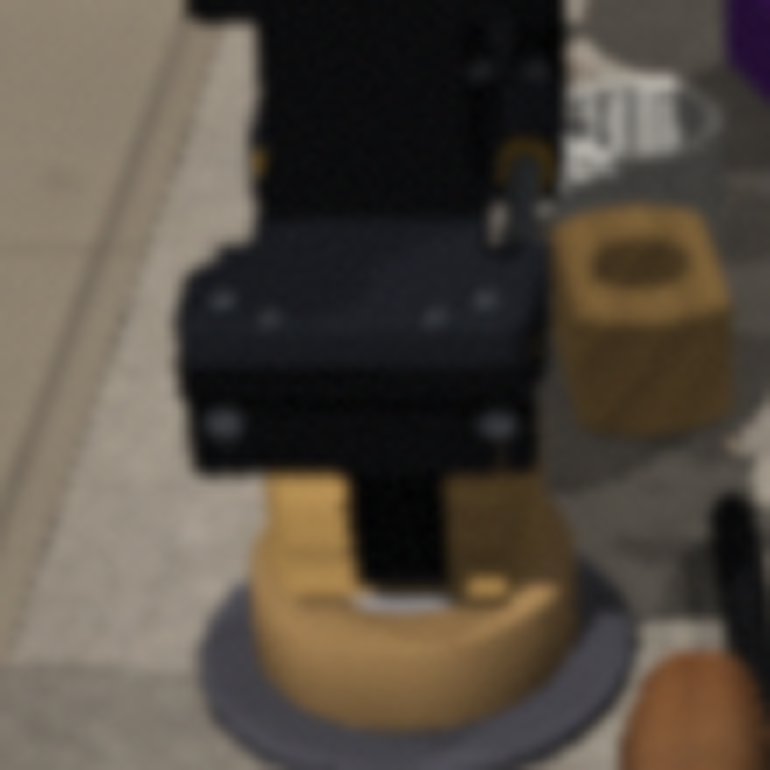

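View pics/j.png

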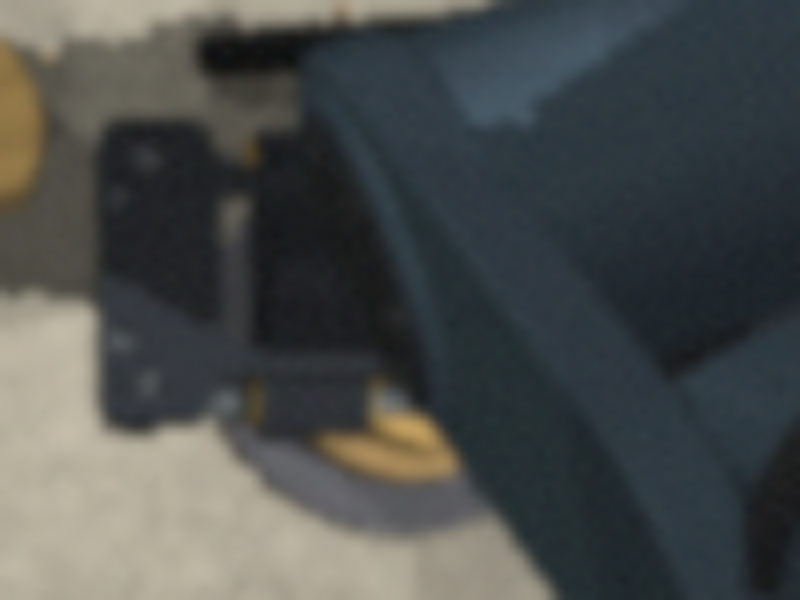

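Call:
{"method": "carry_out", "body": {"series": [[0,0,0,0,0,0,1],[0,0,0,0,0,0,1],[0,0,0,0,0,0,1],[0,0,0,0,0,0,1],[0,0,0,0,0,0,1],[0,0,0,0,0,0,1]]}}

```text
time: 10.42
position: [0.4212, 0.2949, 0.0448]
tool_rot: [-0.012, 1.0, 0.001, -0.0]
ft_force: [-0.1, -0.6, 0.5]
grip_width: 0.086
```

Call:
{"method": "carry_out", "body": {"series": [[0,0,-15,0,0,0,1],[0,0,-40,0,0,0,1],[0,0,-80,0,0,0,1],[0,0,-130,0,0,0,1],[0,0,-180,0,0,0,1],[0,0,-180,0,0,0,1]]}}

```text
time: 11.18
position: [0.424, 0.2959, 0.2299]
tool_rot: [-0.012, 1.0, 0.003, 0.005]
ft_force: [-0.3, -0.6, -0.1]
grip_width: 0.0872
```

```bash
python3 -c "
from h import *
go([.35,.5,.25],91.5)
c=cam('side');crop(c,190,180,130,110,6,'pics/k.png')"
```

```text
t 11.175 pos [0.424  0.2959 0.2299] jaw 91.41 w 0.0872 F [-0.3 -0.6 -0.1] q [ 0.39  0.37  1.7   0.    1.06 -1.2 ]
shift [ 68.8 206.  -19.6] rot [ 0.31  0.55 -0.09]
```

View pics/k.png

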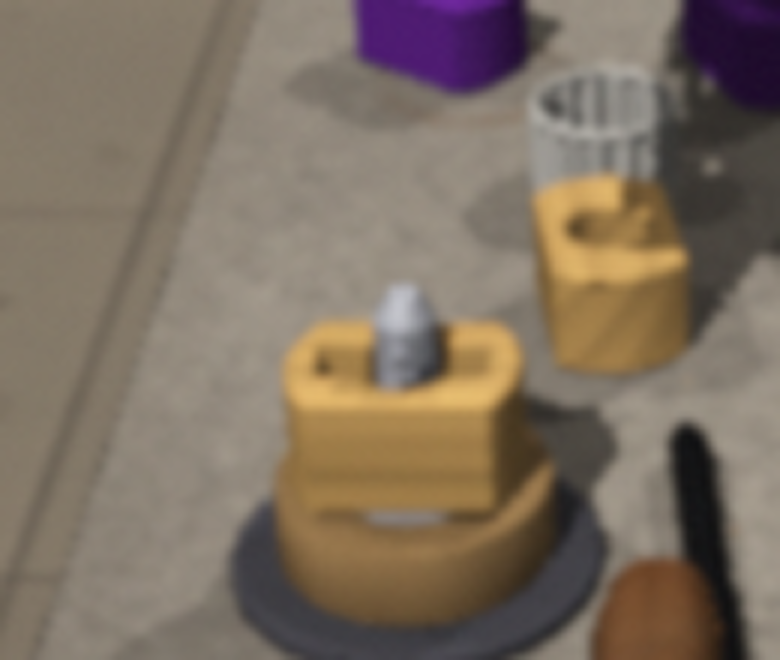

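Call:
{"method": "carry_out", "body": {"series": [[20,50,-10,0,0,0,1],[40,100,-20,0,0,0,1],[60,150,-20,0,0,0,1],[69,206,-20,0,0,0,1],[69,206,-20,0,0,0,1],[69,206,-20,0,0,0,1]]}}

```text
time: 11.98
position: [0.3473, 0.4982, 0.2464]
tool_rot: [-0.013, 1.0, 0.0, 0.001]
ft_force: [0.3, -0.5, -0.4]
grip_width: 0.0866
```

```bash
python3 -c "
from h import *
go([.35,.5,.25],91.5)
c=cam('top');crop(c,290,140,130,140,4,'pics/l.png');crop(c,350,230,45,40,14,'pics/m.png')"
```

```text
t 11.975 pos [0.3473 0.4982 0.2464] jaw 91.44 w 0.0866 F [ 0.3 -0.5 -0.4] q [ 0.78  0.48  1.45 -0.    1.21 -0.82]
shift [-2.8  1.8 -3.6] rot [ 0.02  0.12 -0.06]
```

View pics/l.png

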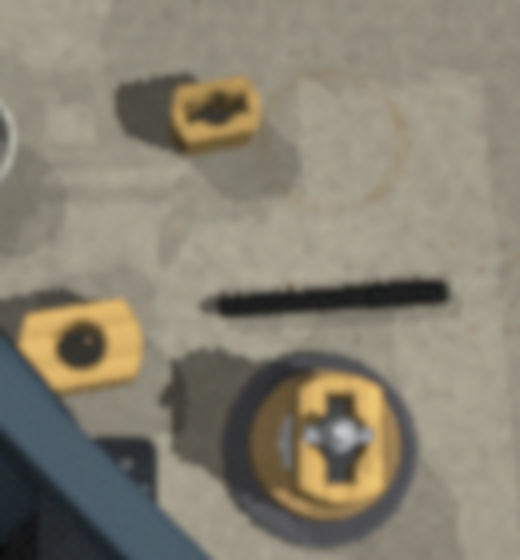

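View pics/m.png

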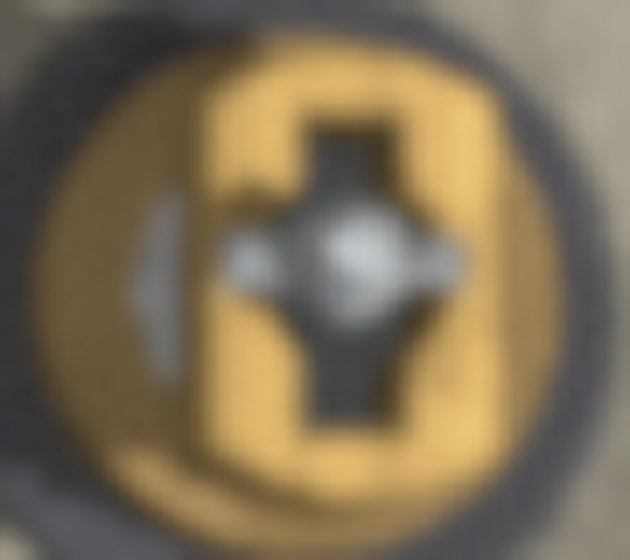

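The lugs, at (250,262) and (445,262) in the crop, lie across the nut. The slot runs at right angles to them, from (355,130) to (350,430). Nuts a and c have not moved.

```bash
python3 -c "
from h import *
print(robot.hand_in())"
```

```text
the job is handed in; nothing more can be done
None
```

The job is handed in: nut b is on the stud, seated on the washer and locked under the lugs. It took about 12 s of the 48 s allowed.

- **Choice of nut:** Nut b is the only one that fits. Nut c's slot is 35.5 mm long, too short for the 36 mm lugs, and nut a has no slot.
- **Seating:** I gripped nut b across its flats (opening 44 mm) and lowered it over the lugs. It touched the washer with about 5 N, with the tool at the height expected for full seating. Forces stayed low in every reading.
- **Locking:** I turned it 90°, opened the gripper and drew the arm clear.
- **Last checks:** Both cameras show the nut flat on the washer, with the lugs across its top at about 90° to the slot. Nuts a and c are still on the worktop where they lay, and the arm was touching nothing.
- **Disagreement:** The two cameras differed by about 3 mm in x. I checked the side camera against the tool's known position and corrected for it. No check failed.

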